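Lock the die holder into the clay press

ROBOT

A 6-joint arm with a two-finger parallel gripper is mounted at the origin on the work surface. World frame = base frame: x ahead of the robot, y to its left, z up, the work surface at z = 0. Lengths are in mm, angles in rad, forces in N, time in s.
With the tool pointing down it reaches from about 350 to 775 mm from the base axis. Payload 5.5 kg.
Tool frame: the origin (TCP) lies between the finger pads; the fingertips stand 17 mm ahead of it and the grasp point (between the pads) lies 2 mm behind it; z points along the fingers, y is the direction in which the jaws open and shut (so a half turn about z gives the same grasp; the last joint's range is limited). The gripper opens to 85 mm and grips with 20 to 120 N. Pads are 22 mm wide; open, the fingers measure 114 mm over their backs; the gripper's body (76 mm by 85 mm) begins 54 mm behind the grasp point. The pads swing forward as they close: fully open they stand 13 mm farther back than shut.
Start: joints at [-1.399, 0.313, 0.046, 1.304, 0, 1.431], TCP at [176.39, -547.318, 248.323] pointing down, gripper open.
Joint ranges: [-2.76, 2.76], [-0.86, 1.69], [-1.03, 1.26], [-2.2, 2.34], [-1.47, 1.5], [-3.14, 3.14]. Speed limits (rad/s): [2.57, 2.57, 3.14, 3.14, 3.14, 3.14].

INTERFACE

Orientations are given as a rotation vector (axis times angle).
In Python, from station import manip gives the robot as it stands.
- The arm moves only by the tool step_arm, never from a script. Its argument "series" is text: rows parted by semicolons, each of 4 numbers parted by spaces: the shift along the tool's x, y, z in m, then the turn about the tool's z in rad. In form: x y z twist; .... A call has 1 to 20 rows; each row shifts and turns the commanded pose from where the row before left it, along the tool's axes as they then stand; what a row does not reach is not made up. A row lasts 1/10 s, in which the tool goes at most 50 mm and 8.59 degrees, less where a joint would pass 70% of its speed; a pose out of reach is approached as far as the arm can. A call is refused whole if a number of a shift passes 0.05 or a number of a turn 0.15, either way. A call with a gripper value outside its range is refused whole. "claw" is the finger opening in m, from 0 to 0.0854, set as the call begins (left out, the last holds). The fingers move at their own pace and stop on an object; "force" is the grip in N (left out, the last holds). Time passes only in rows, so rows that do not move let the fingers close. It gives the time, the measured TCP pose, the force and the opening at its end, in the units of the state.
- manip.observe(): the state, without advancing time (a new reading comes with each control period).
- manip.capture(name): name is "side" or "top" or "wrist"; returns a dict with "img" (420x560x3 uint8, red, green, blue), "fx", "fy", "cx", "cy" (pixels), "cam_to_world" (4x4, takes a point from camera to world coordinates). Camera axes: x right, y up, looking along -z (the intrinsics and any distortion apply to the point x, -y, -z); pixel columns grow to the right and rows downward; lengths in mm; the calibration is good to about 2 mm. A picture is of the moment at which its call begins. There is no depth.
- manip.hand_in(): hands the job in, once; it reports no verdict.
The state is a dict: "t": time; "joint_positions": joint angles; "qvel": joint speeds; "joint_torque": joint torques, N m; "tool_pos": TCP position; "tool_rot": TCP orientation; "wrist_force": force on the tool from outside, world axes, zero at the start; "wrist_torque": the same for the moment, N m; "opening": opening from 0.0 (shut) to 1.0 (fully open).
Only numpy, scipy, OpenCV 4.12 (cv2) and the standard library are available. Lean on these libraries where they do the work, as an engineer would, in place of code of your own. Each camera call takes 0.05 s, during which the arm holds its last target. There are 200 camera calls.

TASK

The die holder has to go back on the clay press: pick it up by its handle, offer it up into the brass collar under the barrel, and twist it anticlockwise (seen from above) until its lugs are fully home and the seal is squeezed tight. The slots cannot be seen, so feel for them; go gently and never force it, then let go, leaving the holder hanging locked and level and the other things on the bench where they are.

Things in the scene. Friction and masses are not known exactly. Their poses are not given: they have to be found in the camera images.
- press: Bench clay press, fixed (position and yaw vary): blue base 165 x 180 x 14 mm, two steel posts at the back, upright aluminium barrel 54 mm across, black handwheel 82 mm across on top at 342 mm height. Front = local -x, left of it (seen from the robot) = local +y. Origin on the bench, on the barrel's axis, z up.
- collar_mouth (a point): Centre of the underside of the brass bayonet collar (88 mm across, 34 mm high) below the barrel, on its axis, 150 mm above the bench; axes as the press. Inside is a 5 mm thick shelf with a 56 mm round opening and two opposite gaps for the lugs, hidden from view. Away from the gaps, the lugs' tops meet the shelf level with this point.
- entry (a point): Press-fixed guess of where the handle's grip point is as the lugs pass the gaps: 100 mm from the barrel axis, 37 deg from the front (-x) towards the left (+y), 120 mm above the bench. The collar is screwed on differently each time: the true entry lies up to 20 deg to either side and must be felt for with a light upward push; there the lugs pass with about 4 deg of play either way.
- landing (a point): On the barrel axis, 159 mm above the bench: height of the flat landings where the lugs' undersides end. Turned anticlockwise (from above) the lugs climb ramps (from 155 mm), reach the landings 48 deg and hard stops about 57 deg after mid-gap, the handle then 0 to 40 deg right of the front. The turn takes up to 0.5 N m; over 1.5 N m on the stops is forcing. The holder rises about 2.3 mm.
- seal (a joint): How far the sprung red seal inside the collar is pushed up (m): 0 when free, its face then 19 mm above the collar mouth and met by the holder's rim once the lugs are past the shelf; 0.0023 when the lugs stand on the landings. It pushes back with 2 N at first touch, 10 N when locked.
- die_holder: Loose die holder, like a coffee portafilter, 0.18 to 0.28 kg: aluminium cup 58 mm across up to 26 mm height, then a neck 52 mm across up to the rim at 54 mm. Two lugs at local +y and -y reach 34 mm from the axis, 12 mm wide, from 42 to 49 mm height. Handle towards local -x. Origin at the centre of the underside, z up; it starts standing on the bench.
- handle (a point): Place to grip the handle, 100 mm from the cup's axis towards local -x and 24 mm above the holder's underside; axes as the die holder. The handle is a black rubber-covered bar along local x from 52 to 142 mm off the axis, 20 mm wide, 24 mm high. A firm grip (50 N) holds about 5 N of push at the cup before the handle tilts between the fingers.
- rim (a point): Centre of the holder's rim, 54 mm above its underside; axes as the die holder.
- sanding_block: Birch sanding block 110 x 65 x 32 mm, loose; leave it alone. Origin under its centre.
- pencil_cup: Stainless pencil cup with pencils, 76 mm across, 170 mm high over all; leave it alone.
- baking_mold: Orange silicone baking mold 110 x 160 x 24 mm; leave it alone.
- bead_caddy: Lime plastic flip-top bead caddy 105 x 145 x 45 mm; leave it alone.
- spare_dies: Wooden tray 130 x 130 mm, 16 mm high, with four spare brass dies; leave it alone.
- clay_pack: Wrapped block of clay 100 x 60 x 45 mm; leave it alone.

How it is judged:
By the outcome, as a careful person would: the job done as asked, in the order asked, and still so for the second after the job is handed in, with the robot touching nothing.
It also fails if it takes over 72 s, if anything falls off the work surface, if the arm or the gripper's body presses on something with over 40 N, if the wrist force passes 120 N, or if a joint passes its speed limit or range.

## Working session

There is one attempt and no reset: what is moved stays moved. The work goes in short steps, Python scripts to look and compute and a tool call to move; the robot and the scene stay as the last step left them, time stands still between calls to the robot, and variables do not carry over. Pictures are saved under pics/ and viewed, about 8 in all and at most 12, crops included, and the job is handed in when it is done.

Besides the shell and the picture viewer there is one more tool, called after "Emit:" as name(argument=value, ...) on one line, values as JSON. step_arm: Moves the arm, as the interface text tells. Its arguments: {"type":"object","properties":{"series":{"type":"string"},"claw":{"type":"number"},"force":{"type":"number"}},"required":["series"]}

```bash
ls; mkdir -p pics; python3 - <<'E'
from station import manip
import cv2,numpy as np
s=manip.observe();print(s)
for n in("top","side"):
    c=manip.capture(n);cv2.imwrite(f"pics/{n}0.png",c["img"][:,:,::-1]);np.savez(f"pics/{n}0.npz",**c)
    print(n,c["fx"],c["fy"],c["cx"],c["cy"],c["cam_to_world"].tolist() if hasattr(c["cam_to_world"],'tolist') else c["cam_to_world"],[k for k in c])
E
```

```text
pics
{'t': 0.0, 'joint_positions': array([-1.39857752e+00,  3.14009741e-01,  4.49920245e-02,  1.30358649e+00,
        1.74514671e-05,  1.43116930e+00]), 'qvel': array([-1.55130905e-07, -1.68822437e-04,  7.18504636e-04, -2.12666302e-03,
       -2.12721271e-04,  7.55312779e-04]), 'joint_torque': array([ 7.92807987e-04, -4.80628145e+01,  2.98533118e+01,  1.92898972e-02,
       -5.17906426e-05,  3.46697220e-06]), 'tool_pos': array([ 176.3190496 , -546.80804604,  247.40885286]), 'tool_rot': array([-3.10169485e+00, -4.87583064e-01,  1.88552164e-05]), 'wrist_force': array([ 0.11805172, -0.13463289,  0.1608775 ]), 'wrist_torque': array([ 0.03357406, -0.04925386, -0.00112057]), 'opening': 0.9977603083192306}
top 518.0107507062115 518.0107507062115 274.22244716696434 210.70137911982238 [[-0.028060380654059178, 0.996768221958346, -0.0752710218579944, 403.54084222546953], [-0.9996000177708403, -0.028246013894015716, -0.001402558959460997, 4.975336378187371], [-0.0035241325294313587, 0.07520155844858828, 0.9971621262847975, 1954.8785045504612], [0.0, 0.0, 0.0, 1.0]] ['img', 'fx', 'fy', 'cx', 'cy', 'cam_to_world']
side 401.0967376430084 401.0967376430084 275.8531367351803 210.70564623609005 [[-0.88982277589278, 0.3312936626681527, -0.3137832637002611, 116.56959421255446], [-0.45597592811556015, -0.6717356542233164, 0.583829738728961, 851.4816540843299], [-0.01736031340791415, 0.6625826136574167, 0.7487876198210583, 1213.4061149940626], [0.0, 0.0, 0.0, 1.0]] ['img', 'fx', 'fy', 'cx', 'cy', 'cam_to_world']
```

View pics/top0.png

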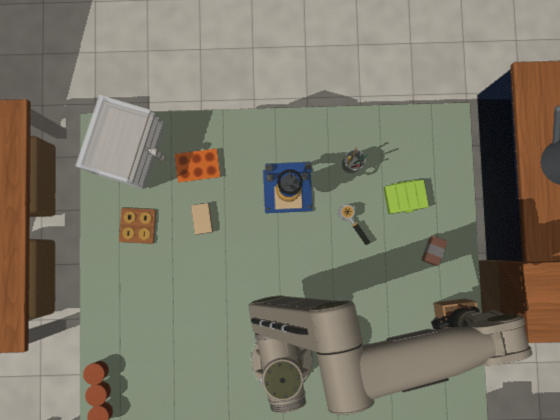

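View pics/side0.png

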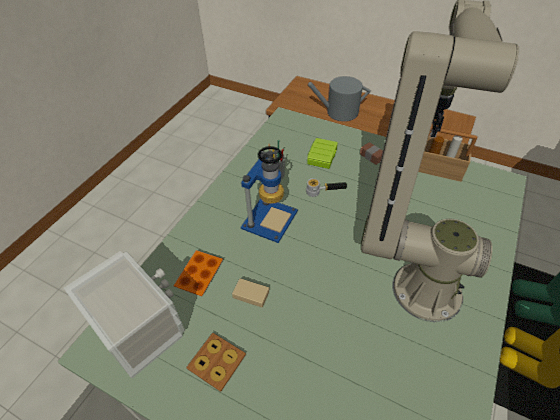

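The top view shows the press at about (288,187), the holder cup at (348,212) with its handle end at (368,243), and +x up. The side view shows the barrel at (270,165) and the collar at (272,192).

```bash
cat > h.py <<'E'
import numpy as np,cv2
def ray(c,u,v):
    M=np.array(c["cam_to_world"]);d=M[:3,:3]@np.array([(u-c["cx"])/c["fx"],-(v-c["cy"])/c["fy"],-1]);return M[:3,3],d/np.linalg.norm(d)
def onz(c,u,v,z):
    o,d=ray(c,u,v);return o+d*(z-o[2])/d[2]
def proj(c,p):
    M=np.array(c["cam_to_world"]);q=M[:3,:3].T@(np.array(p)-M[:3,3]);return c["cx"]-c["fx"]*q[0]/q[2],c["cy"]+c["fy"]*q[1]/q[2]
def cross(a,b):
    (o,d),(p,e)=a,b;A=np.stack([d,-e],1);s=np.linalg.lstsq(A,p-o,rcond=None)[0];return (o+d*s[0]+p+e*s[1])/2,np.linalg.norm(o+d*s[0]-p-e*s[1])
E
python3 - <<'E'
from h import *
t=np.load("pics/top0.npz");im=t["img"];hsv=cv2.cvtColor(im,cv2.COLOR_RGB2HSV)
m=((hsv[:,:,0]>105)&(hsv[:,:,0]<128)&(hsv[:,:,1]>120)&(hsv[:,:,2]>40)).astype(np.uint8)
m[:,:255]=0;m[:,325:]=0;m[:150]=0;m[220:]=0
c=np.vstack([k for k in cv2.findContours(m,0,2)[0] if cv2.contourArea(k)>20])
r=cv2.minAreaRect(c);print(r);b=cv2.boxPoints(r)
P=np.array([onz(t,u,v,14) for u,v in b]);print(P.round(1),P.mean(0).round(1))
for i in range(4):
    e=P[(i+1)%4]-P[i];print(np.linalg.norm(e[:2]).round(1),np.degrees(np.arctan2(e[1],e[0])).round(1))
# handle
g=hsv[:,:,2];m=(g<60).astype(np.uint8);m[:,340:375].copy();z=np.zeros_like(m);z[215:250,345:378]=m[215:250,345:378]
k=max(cv2.findContours(z,0,2)[0],key=cv2.contourArea);r=cv2.minAreaRect(k);print("handle",r,cv2.contourArea(k))
for p in cv2.boxPoints(r): print(onz(t,*p,30).round(1))
crop=np.hstack([cv2.resize(im[150:260,255:385],None,fx=4,fy=4,interpolation=2)])
cv2.imwrite("pics/crop.png",crop[:,:,::-1])
E
```

```text
((287.3075256347656, 187.1876983642578), (48.361331939697266, 46.7226448059082), 87.70938873291016)
[[ 728.5   45.2   14. ]
 [ 730.6 -131.6   14. ]
 [ 547.1 -132.7   14. ]
 [ 545.1   42.8   14. ]] [637.8 -44.1  14. ]
176.8 -89.3
183.5 -179.6
175.5 90.7
183.5 0.8
handle ((361.38458251953125, 234.07688903808594), (21.63330841064453, 4.992301940917969), 56.3099365234375) 87.0
[ 481.8 -284.4   30. ]
[ 491.7 -300.3   30. ]
[ 423.7 -342.    30. ]
[ 413.9 -326.2   30. ]
```

View pics/crop.png

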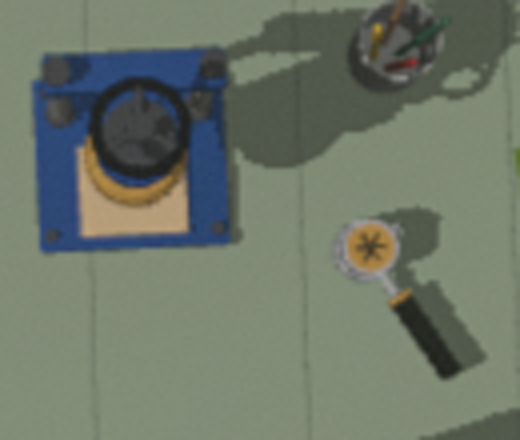

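```bash
python3 - <<'E'
from h import *
t=np.load("pics/top0.npz");s=np.load("pics/side0.npz")
for n in("front edge",):
    a=onz(t,265.5,212.6,14);b=onz(t,313.7,211.0,14);print(a.round(1),b.round(1),np.degrees(np.arctan2(*(a-b)[[1,0]]))-90, np.linalg.norm(a-b))
im=t["img"];w=im[165:200,272:310].max(2)
k=(w<45).astype(np.uint8);cs=max(cv2.findContours(k,0,1)[0],key=cv2.contourArea)
e=cv2.fitEllipse(cs);print("wheel top",e);u=(e[0][0]+272,e[0][1]+165);wc=onz(t,*u,342);print(wc.round(1))
hs=cv2.cvtColor(im,cv2.COLOR_RGB2HSV)
# cup top in top view
for nm,c,reg in(("top",t,(200,228,335,362)),):
    r0,r1,c0,c1=reg;h=hs[r0:r1,c0:c1];k=((h[:,:,0]>10)&(h[:,:,0]<28)&(h[:,:,1]>110)).astype(np.uint8)
    ys,xs=np.nonzero(k);print("die px",xs.mean()+c0,ys.mean()+r0,len(xs),onz(t,xs.mean()+c0,ys.mean()+r0,50).round(1))
    kk=max(cv2.findContours(k,0,1)[0],key=cv2.contourArea);e=cv2.fitEllipse(kk);print(e[0][0]+c0,e[0][1]+r0,e[1])
v=s["img"][130:250,225:355];v=cv2.resize(v,None,fx=5,fy=5,interpolation=2);cv2.imwrite("pics/sc.png",v[:,:,::-1])
c=np.array([wc[0],wc[1]])
for z in(150,184,342,14):print(z,proj(s,[*c,z]),proj(t,[*c,z]))
E
```

```text
[543.8  40.7  14. ] [ 544.7 -140.5   14. ] 0.28362989665066607 181.15568419371326
wheel top ((17.622739791870117, 16.58806800842285), (23.291975021362305, 23.763681411743164), 90.59230041503906)
[615.4 -43.6 342. ]
die px 347.9191919191919 212.50505050505052 99 [ 533.  -263.6   50. ]
347.22334384918213 211.3389549255371 (9.752883911132812, 10.44788646697998)
150 (np.float64(271.14944787914425), np.float64(193.8700665740773)) (np.float64(288.19185839548953), np.float64(188.77744129919557))
184 (np.float64(270.9035721469576), np.float64(187.34246061459828)) (np.float64(288.4228377951654), np.float64(187.6168998797959))
342 (np.float64(269.63761175694583), np.float64(153.73324463865117)) (np.float64(289.6227397918701), np.float64(181.58806800842285))
14 (np.float64(272.0535736992179), np.float64(217.873155609117)) (np.float64(287.3482073705134), np.float64(193.01631264173912))
```

View pics/sc.png

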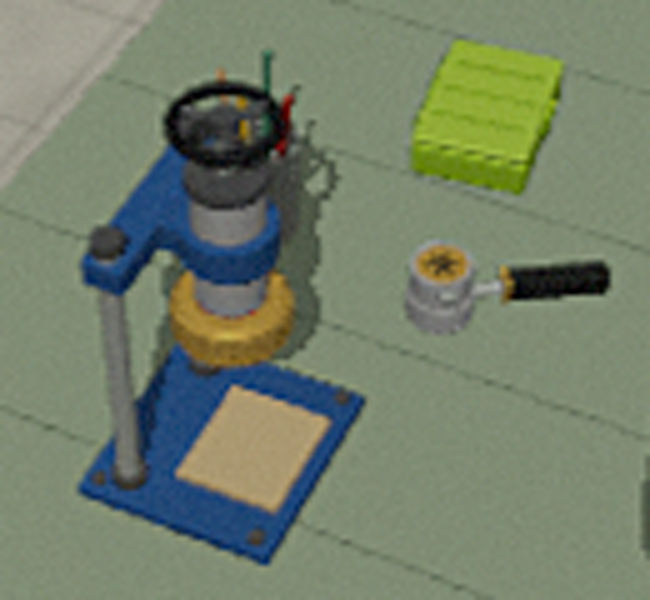

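Crops: the wheel centre is at about (290,182) in the top view. The side view agrees within about 1 px, and the holder handle runs towards 211.6° in the world frame. I'll grip with tool x pointing outward, which suits the j6 range.

Emit:
step_arm(series="0.015 -0.006 0 0; 0.034 -0.014 0 0; 0.034 -0.014 0 0; 0.034 -0.014 0 0; 0.034 -0.014 0 0; 0.034 -0.014 0 0; 0.034 -0.014 0 0; 0.034 -0.014 0 0; 0.034 -0.014 0 0; 0.034 -0.014 0 0; 0.008 -0.005 0 0", claw=0.085, force=50)

```text
t: 1.2
tool_pos: [449.8, -312.6, 248.1]
tool_rot: [-3.101, -0.494, -0.001]
wrist_force: [-0.5, -0.9, -0.3]
opening: 0.998
```

Emit:
step_arm(series="0 0 0 -0.14; 0 0 0 -0.14; 0 0 0 -0.14; 0 0 0 -0.14; 0 0 0 -0.14; 0 0 0 -0.14; 0 0 0 -0.14; 0 0 0 -0.14; 0 0 0 -0.14; 0 0 0 -0.14; 0 0 0 -0.14; 0 0 0 -0.14; 0 0 0 -0.14; 0 0 0 -0.14; 0 0 0 -0.14; 0 0 0 -0.14; 0 0 0 -0.14; 0 0 0 -0.14; 0 0 0 -0.14; 0 0 0 -0.14")

```text
t: 3.2
tool_pos: [447.1, -315.5, 248.1]
tool_rot: [-0.038, -3.141, -0.001]
wrist_force: [-1.1, -0.8, 0.1]
opening: 0.997
```

Emit:
step_arm(series="0 0 0 -0.14; 0 0 0 -0.14; 0 0 0 -0.14; 0 0 0 -0.14; 0 0 0 -0.02; 0 0 0 0; 0 0 0 0")

```text
t: 3.9
tool_pos: [447.4, -315.8, 248.3]
tool_rot: [0.85, -3.024, -0.0]
wrist_force: [0.1, -0.4, 1.4]
opening: 0.999
```

```bash
python3 - <<'E'
from station import manip
import cv2,numpy as np
s=manip.observe();print(s)
c=manip.capture("wrist");cv2.imwrite("pics/w1.png",c["img"][:,:,::-1]);np.savez("pics/w1.npz",**c)
print(c["fx"],c["cam_to_world"])
E
```

```text
{'t': 3.9, 'joint_positions': array([-7.61297248e-01,  2.59944558e-01, -2.64004301e-02,  1.28458814e+00,
       -6.46094080e-05, -1.30919519e+00]), 'qvel': array([-0.00016682,  0.00056007,  0.00122613, -0.00216187,  0.00161377,
       -0.01038799]), 'joint_torque': array([ 7.75374414e-03, -4.49607825e+01,  2.97681785e+01,  7.83327618e-03,
       -4.86700828e-04,  3.85202584e-03]), 'tool_pos': array([ 447.36508316, -315.82390094,  248.2542846 ]), 'tool_rot': array([ 8.49877649e-01, -3.02432218e+00, -1.32999754e-04]), 'wrist_force': array([ 0.09608226, -0.36919123,  1.36225072]), 'wrist_torque': array([-0.01350028,  0.01385346, -0.02349289]), 'opening': 0.9994330290948226}
342.363939965597 [[-5.20232948e-01 -8.16974902e-01 -2.48816579e-01  3.83439392e+02]
 [ 8.54024317e-01 -4.97533870e-01 -1.51995112e-01 -3.55649456e+02]
 [ 3.81516450e-04 -2.91568274e-01  9.56549944e-01  3.75005546e+02]
 [ 0.00000000e+00  0.00000000e+00  0.00000000e+00  1.00000000e+00]]
```

View pics/w1.png

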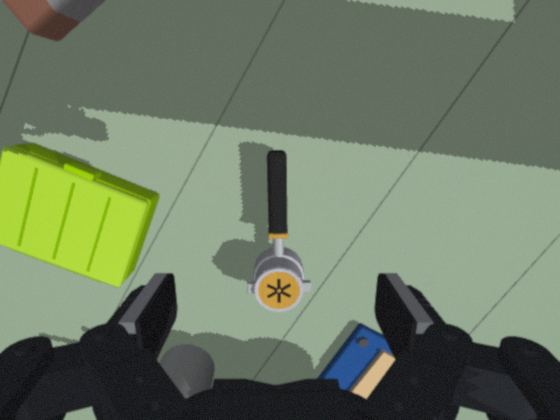

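Wrist view: the handle runs from (277,152) to (278,235), the die centre is at (279,290), and the lugs are at (250,288) and (308,286).

```bash
python3 - <<'E'
from h import *
c=np.load("pics/w1.npz");im=c["img"];h=cv2.cvtColor(im,cv2.COLOR_RGB2HSV)
k=((h[:,:,0]>8)&(h[:,:,0]<30)&(h[:,:,1]>110)).astype(np.uint8);k[:255]=0;k[325:]=0;k[:,:250]=0;k[:,310:]=0
k=cv2.morphologyEx(k,3,np.ones((5,5)));q=max(cv2.findContours(k,0,1)[0],key=cv2.contourArea);e=cv2.fitEllipse(q);print(e)
D=onz(c,*e[0],54);print("die",D)
k=(h[:,:,2]<50).astype(np.uint8);k[:145]=0;k[240:]=0;k[:,:262]=0;k[:,:]*=1;k[:,295:]=0
q=max(cv2.findContours(k,0,1)[0],key=cv2.contourArea);r=cv2.minAreaRect(q);print(r)
vx,vy,x0,y0=cv2.fitLine(np.argwhere(k)[:,::-1].astype(np.float32),2,0,.01,.01).ravel()
a=onz(c,x0+vx*30,y0+vy*30,36);b=onz(c,x0-vx*30,y0-vy*30,36)
if a[0]<b[0]:a,b=b,a
d=b-a;print("handle pts",a,b,"yaw",np.degrees(np.arctan2(d[1],d[0])),"mid",onz(c,*r[0],36))
m=onz(c,*r[0],36);d=D-m;print("yaw2",np.degrees(np.arctan2(d[1],d[0])),np.linalg.norm(d[:2]))
for z in (36,24):print([onz(c,*p,z).round(1)[:2].tolist() for p in cv2.boxPoints(r)])
E
```

```text
((278.5079040527344, 289.8783264160156), (35.19114303588867, 39.69233703613281), 89.71047973632812)
die [ 537.15694489 -258.12198384   54.        ]
((276.5, 191.5), (81.0, 17.0), 90.0)
handle pts [ 477.89725155 -295.97238913   36.        ] [ 425.08022364 -329.33399905   36.        ] yaw -147.72165168691163 mid [ 451.27667246 -312.94555659   36.        ]
yaw2 32.55302654427601 101.8874149292217
[[420.8, -341.3], [412.2, -327.0], [483.9, -282.5], [493.2, -297.8]]
[[422.2, -340.8], [413.2, -326.0], [487.5, -279.9], [497.1, -295.8]]
```

Emit:
step_arm(series="-0.0067 0.0006 0.01 -0.017; 0 0 0.035 0; 0 0 0.035 0; 0 0 0.035 0; 0 0 0.035 0; 0 0 0.035 0; 0 0 0.025 0; 0 0 0.012 0; 0 0 0.004 0; 0 0 0 0; 0 0 0 0")

```text
t: 5.05
tool_pos: [453.8, -312.7, 23.6]
tool_rot: [-0.879, 3.015, -0.003]
wrist_force: [-0.7, -0.2, 0.1]
opening: 0.999
```

Emit:
step_arm(series="0 0 0 0; 0 0 0 0; 0 0 0 0; 0 0 0 0; 0 0 0 0; 0 0 0 0; 0 0 0 0; 0 0 0 0", claw=0.0, force=50)

```text
t: 5.85
tool_pos: [452.9, -312.1, 22.4]
tool_rot: [-0.879, 3.016, -0.0]
wrist_force: [-1.2, 0.6, 2.9]
opening: 0.228
```

Emit:
step_arm(series="0 0 -0.005 0; 0 0 -0.015 0; 0 0 -0.03 0; 0 0 -0.03 0; 0 0 0 0; 0 0 0 0", force=80)

```text
t: 6.45
tool_pos: [453.0, -312.2, 102.5]
tool_rot: [-0.879, 3.016, -0.002]
wrist_force: [-0.6, -0.6, -2.6]
opening: 0.222
```

```bash
python3 - <<'E'
from station import manip
from h import *
s=manip.observe();print(s["tool_pos"],s["tool_rot"],s["wrist_force"],s["wrist_torque"],s["opening"])
for n in("top","side"):
    C=[manip.capture(n) for _ in range(3)];c=dict(C[0]);c["img"]=np.mean([k["img"] for k in C],0).round().astype(np.uint8);np.savez(f"pics/{n}1.npz",**c)
t=np.load("pics/top1.npz");s=np.load("pics/side1.npz")
# base left/right edges per row, blue-red difference, subpixel half crossing
B=t["img"][:,:,2].astype(float)-t["img"][:,:,0]
def sub(v,lvl):
    i=np.nonzero((v[:-1]<lvl)!=(v[1:]<lvl))[0];return [k+(lvl-v[k])/(v[k+1]-v[k]) for k in i]
for r in range(188,211,4):
    e=sub(B[r,250:330],30);print(r,np.round(np.array(e)+250,2))
for cc in (270,282,296,306):print("col",cc,np.round(np.array(sub(B[195:220,cc],30))+195,2))
# wheel ellipses
for nm,c,(r0,r1,c0,c1) in(("top",t,(165,200,272,310)),("side",s,(142,168,252,286))):
    w=c["img"][r0:r1,c0:c1].max(2).astype(np.uint8);W=cv2.resize(w,None,fx=8,fy=8,interpolation=1)
    q=max(cv2.findContours((W<48).astype(np.uint8),0,1)[0],key=cv2.contourArea);e=cv2.fitEllipse(cv2.convexHull(q))
    u=(e[0][0]+.5)/8-.5+c0;v=(e[0][1]+.5)/8-.5+r0;print(nm,"wheel",u,v,np.array(e[1])/8,onz(c,u,v,338));
    globals()[nm+"r"]=ray(c,u,v)
print(cross(topr,sider))
for nm,c,(r0,r1,c0,c1) in(("top",t,(170,202,272,306)),("side",s,(180,206,254,290))):
    w=cv2.cvtColor(c["img"][r0:r1,c0:c1],cv2.COLOR_RGB2HSV);k=((w[:,:,0]>14)&(w[:,:,0]<28)&(w[:,:,1]>140)).astype(np.uint8)
    ys,xs=np.nonzero(k);print(nm,"brass",xs.min()+c0,xs.max()+c0,(xs.min()+xs.max())/2+c0,ys.min()+r0,ys.max()+r0,k.sum())
v=np.hstack([cv2.resize(c["img"][a:a+90,b:b+90],None,fx=4,fy=4,interpolation=2) for c,a,b in((t,160,260),(s,135,240))]);cv2.imwrite("pics/m1.png",v[:,:,::-1])
E
```

```text
[ 453.03982033 -312.20044239  102.48812485] [-8.78972644e-01  3.01584538e+00 -1.68530264e-03] [-0.5893215  -0.58234015 -2.58518123] [-0.12040081  0.17819446  0.00590047] 0.2215683235731173
188 [263.39 273.42 301.82 310.8 ]
192 [263.56 273.48 280.83 282.56 301.67 311.3 ]
196 [263.84 273.58 301.86 311.43]
200 [263.97 273.84 302.05 311.55]
204 [264.27 274.18 302.11 311.64]
208 [264.4  266.41 268.96 274.21 301.03 308.9  309.22 311.83]
col 270 [212.47]
col 282 [208.96 211.8 ]
col 296 [208.44 211.27]
col 306 [210.69]
top wheel 289.7327308654785 181.58824729919434 [24.25215721 25.02254677] [615.9423175  -44.05809769 338.        ]
side wheel 269.87904357910156 155.12777614593506 [17.61503792 23.91843605] [613.7018635  -41.78491657 338.        ]
(array([615.77513083, -44.36368873, 335.31185926]), np.float64(1.1264340931966466))
top brass 277 298 287.5 185 200 79
side brass 259 283 271.0 184 202 266
```

```bash
python3 - <<'E'
from h import *
t=np.load("pics/top1.npz");s=np.load("pics/side1.npz");R=[]
P=[537.4,-258.5,134]
out=[]
for nm,c in(("top",t),("side",s)):
    u,v=proj(c,P);print(nm,"pred",u,v);c0,r0=int(u)-25,int(v)-25
    im=c["img"][r0:r0+50,c0:c0+50];W=cv2.resize(im,None,fx=8,fy=8,interpolation=1);h=cv2.cvtColor(W,cv2.COLOR_RGB2HSV)
    k=((h[:,:,0]>10)&(h[:,:,0]<28)&(h[:,:,1]>100)).astype(np.uint8)
    k=cv2.morphologyEx(k,3,np.ones((31,31)))
    q=max(cv2.findContours(k,0,1)[0],key=cv2.contourArea);e=cv2.fitEllipse(cv2.convexHull(q))
    a=(e[0][0]+.5)/8-.5+c0;b=(e[0][1]+.5)/8-.5+r0;print(nm,a,b,np.array(e[1])/8,onz(c,a,b,134));R.append(ray(c,a,b))
    W=W.copy();cv2.ellipse(W,e,(255,0,255),1);out.append(W)
print(cross(*R));cv2.imwrite("pics/m2.png",np.hstack(out)[:,:,::-1])
E
```

```text
top pred 349.71577834269334 209.58449634912725
top 350.1890048980713 209.82999992370605 [11.47382545 11.81810856] [ 536.48569357 -260.13217104  134.        ]
side pred 313.8329234798549 167.81732410329096
side 314.2444305419922 168.43615531921387 [ 7.53701639 10.45171261] [ 534.49850121 -255.90210456  134.        ]
(array([ 536.636577  , -260.93080158,  129.0291584 ]), np.float64(0.44968431167189743))
```

View pics/m2.png

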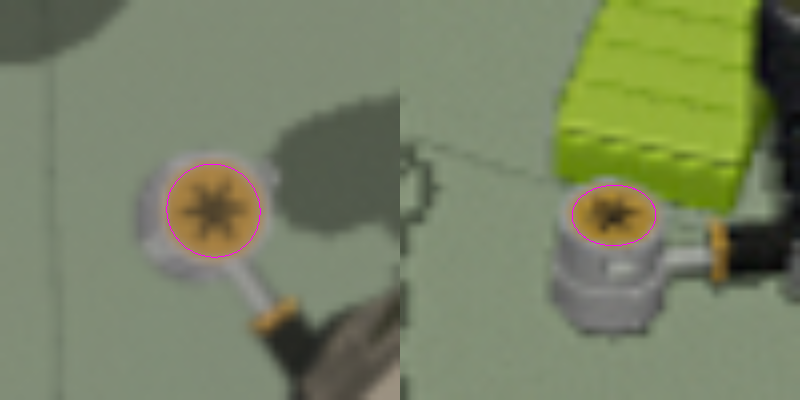

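The ellipse fits look good: the held die is at (350.2,209.8) in the top view and (314.2,168.4) in the side view. I'll stage the holder near the press at the right-hand end of the search range and re-measure it against the press in the same cameras.

Emit:
step_arm(series="-0.007 0.016 0 0; -0.015 0.034 0 0; -0.015 0.034 0 0; -0.015 0.034 0 0; -0.015 0.034 0 0; -0.015 0.034 0 0; -0.015 0.034 0 0; -0.015 0.034 0 0; -0.008 0.0174 0 0; 0 0 0 0.075; 0 0 0 0.1; 0 0 0 0.1; 0 0 0 0.1; 0 0 0 0.1; 0 0 0 0.1; 0 0 0 0.1; 0 0 0 0.1; 0 0 0 0.05; 0 0 0 0")

```text
t: 8.65
tool_pos: [407.9, -18.5, 101.8]
tool_rot: [-0.404, -3.115, -0.0]
wrist_force: [0.2, 0.0, -2.0]
opening: 0.218
```

```bash
cat > st.py <<'E'
from station import manip
from h import *
def st():
    s=manip.observe();r=s["tool_rot"];y=np.degrees(2*np.arctan2(r[1],r[0]))%360
    print("t",s["t"],"pos",s["tool_pos"].round(2),"yaw",y.round(2),"F",s["wrist_force"].round(2),"T",s["wrist_torque"].round(3),"op",round(s["opening"],3));return s,y
E
cat > die.py <<'E'
from st import *
s,y=st();R=[];out=[]
P=s["tool_pos"]-100*np.array([np.cos(np.radians(y)),np.sin(np.radians(y)),0])+[0,0,31]
print("pred cup",P)
for nm in("top","side"):
    C=[manip.capture(nm) for _ in range(2)];c=dict(C[0]);c["img"]=np.mean([k["img"] for k in C],0).round().astype(np.uint8)
    u,v=proj(c,P);c0,r0=int(u)-25,int(v)-25
    W=cv2.resize(c["img"][r0:r0+50,c0:c0+50],None,fx=8,fy=8,interpolation=1);h=cv2.cvtColor(W,cv2.COLOR_RGB2HSV)
    k=((h[:,:,0]>10)&(h[:,:,0]<28)&(h[:,:,1]>100)).astype(np.uint8);k=cv2.morphologyEx(k,3,np.ones((31,31)))
    q=min([q for q in cv2.findContours(k,0,1)[0] if cv2.contourArea(q)>1500],key=lambda q:np.linalg.norm(q.mean((0,1))-200))
    e=cv2.fitEllipse(cv2.convexHull(q));a=(e[0][0]+.5)/8-.5+c0;b=(e[0][1]+.5)/8-.5+r0;print(nm,a,b,np.array(e[1])/8);R.append(ray(c,a,b))
    W=W.copy();cv2.ellipse(W,e,(255,0,255),1);out.append(W)
print(cross(*R));cv2.imwrite("pics/m3.png",np.hstack(out)[:,:,::-1])
E
python3 die.py
```

```text
t 8.65 pos [407.88 -18.46 101.84] yaw 165.22 F [ 0.18  0.   -1.99] T [0.045 0.147 0.055] op 0.218
pred cup [504.56845739 -43.96363129 132.84069397]
top 289.91346740722656 220.51074600219727 [11.53153801 11.81943607]
side 298.4636936187744 206.7306022644043 [ 8.56244659 11.68245125]
(array([505.3016765 , -46.70235437, 130.20267472]), np.float64(0.5881008755789935))
```

View pics/m3.png

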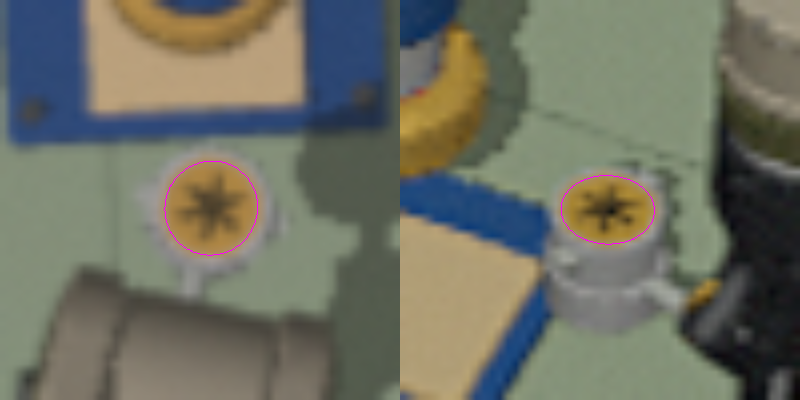

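Both fits are clean: top (289.9,220.5) and side (298.5,206.7). In the camera frame the cup still has to go +110.5 in x and +2.3 in y.

Emit:
step_arm(series="-0.006 0.002 0 0; -0.014 0.004 0 0; -0.015 0.0045 0 0; -0.015 0.0045 0 0; -0.015 0.0045 0 0; -0.015 0.004 0 0; -0.013 0.0035 0 0; -0.009 0.0024 0 0; -0.0043 0.001 0 0; 0 0 -0.004 0; 0 0 -0.005 0; 0 0 -0.004 0; 0 0 0 0; 0 0 0 0")

```text
t: 10.25
tool_pos: [518.8, -16.4, 115.7]
tool_rot: [0.404, 3.115, -0.0]
wrist_force: [0.2, 0.3, -2.0]
opening: 0.221
```

```bash
python3 -c "
from st import *
st()
v=np.hstack([cv2.resize(manip.capture(n)['img'][a:a+100,b:b+100],None,fx=4,fy=4,interpolation=2) for n,a,b in(('top',160,240),('side',140,230))]);cv2.imwrite('pics/m4.png',v[:,:,::-1])"
```

```text
t 10.25 pos [518.75 -16.37 115.67] yaw 165.23 F [ 0.2   0.28 -2.01] T [ 0.067  0.169 -0.012] op 0.221
```

View pics/m4.png

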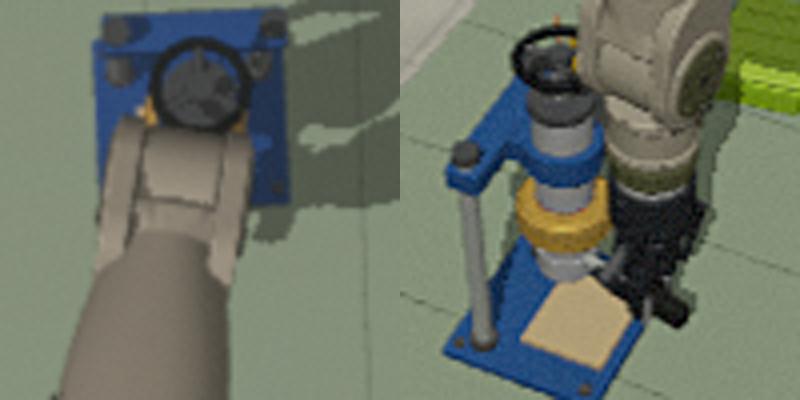

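The side view shows the cup directly under the collar and the wrist clear of the wheel. Next I'll feel upward.

Emit:
step_arm(series="0 0 -0.0015 0; 0 0 -0.0015 0; 0 0 -0.0015 0; 0 0 -0.0015 0; 0 0 0 0; 0 0 0 0")

```text
t: 10.95
tool_pos: [518.9, -16.4, 121.3]
tool_rot: [0.404, 3.115, -0.0]
wrist_force: [-0.1, -0.1, -1.7]
opening: 0.22
```

```bash
python3 -c "
from st import *
st()"
```

```text
t 10.95 pos [518.88 -16.36 121.32] yaw 165.23 F [-0.12 -0.1  -1.69] T [ 0.004  0.169 -0.036] op 0.22
```

Emit:
step_arm(series="0 0 -0.001 0; 0 0 -0.001 0; 0 0 -0.001 0; 0 0 0 0; 0 0 0 0")

```text
t: 11.45
tool_pos: [518.8, -16.3, 124.2]
tool_rot: [-0.404, -3.115, 0.0]
wrist_force: [0.0, -0.0, -2.4]
opening: 0.221
```

```bash
python3 -c "
from st import *
st()"
```

```text
t 11.45 pos [518.78 -16.34 124.2 ] yaw 165.23 F [ 0.02 -0.04 -2.41] T [-0.007  0.216 -0.031] op 0.221
```

Emit:
step_arm(series="0 0 -0.0008 0; 0 0 -0.0007 0; 0 0 0 0; 0 0 0 0")

```text
t: 11.85
tool_pos: [518.5, -16.2, 125.3]
tool_rot: [-0.404, -3.115, -0.0]
wrist_force: [2.1, -0.1, -7.5]
opening: 0.22
```

```bash
python3 -c "
from st import *
st()"
```

```text
t 11.85 pos [518.47 -16.25 125.29] yaw 165.23 F [ 2.06 -0.14 -7.53] T [ 0.109  0.384 -0.023] op 0.22
```

Contact at TCP z ≈ 124.3: the lugs are on the shelf and the moment fits a push at the cup axis. I'll ease off a little and search clockwise about the barrel axis.

Emit:
step_arm(series="0 0 0.0004 0; -0.00003 0.0026 0 0.026; -0.00003 0.0026 0 0.026; 0 0 0 0; 0 0 0 0")

```text
t: 12.35
tool_pos: [520.4, -11.4, 125.4]
tool_rot: [0.484, 3.104, -0.0]
wrist_force: [2.6, -0.5, -5.9]
opening: 0.217
```

Emit:
step_arm(series="-0.00003 0.0026 0 0.026; -0.00003 0.0026 0 0.026; 0 0 0 0; 0 0 0 0")

```text
t: 12.75
tool_pos: [521.9, -6.4, 125.8]
tool_rot: [0.564, 3.09, -0.0]
wrist_force: [-1.7, 1.0, -1.6]
opening: 0.218
```

Emit:
step_arm(series="0 0 -0.001 0; 0 0 -0.001 0; 0 0 0 0; 0 0 0 0")

```text
t: 13.15
tool_pos: [521.8, -6.4, 127.4]
tool_rot: [-0.565, -3.09, 0.0]
wrist_force: [-1.7, -0.1, -3.0]
opening: 0.22
```

```bash
python3 -c "
from st import *
st()"
```

```text
t 13.15 pos [521.78  -6.42 127.41] yaw 159.27 F [-1.69 -0.09 -3.03] T [ 0.164  0.382 -0.057] op 0.22
```

Emit:
step_arm(series="0.0003 0.0026 -0.0005 0.026; 0 0 -0.001 0; 0 0 0 0; 0 0 0 0")

```text
t: 13.55
tool_pos: [522.8, -4.0, 129.0]
tool_rot: [0.605, 3.082, -0.0]
wrist_force: [0.1, 0.4, -1.9]
opening: 0.219
```

```bash
python3 -c "
from st import *
st()"
```

```text
t 13.55 pos [522.82  -3.97 129.02] yaw 157.8 F [ 0.14  0.38 -1.91] T [0.154 0.188 0.031] op 0.219
```

Emit:
step_arm(series="0 0 -0.001 0; 0 0 -0.0015 0; 0 0 -0.0015 0; 0 0 -0.0015 0; 0 0 -0.001 0; 0 0 0 0; 0 0 0 0")

```text
t: 14.25
tool_pos: [522.7, -3.9, 135.5]
tool_rot: [0.605, 3.082, -0.0]
wrist_force: [0.2, -0.0, -2.8]
opening: 0.219
```

```bash
python3 -c "
from st import *
st()"
```

```text
t 14.25 pos [522.72  -3.91 135.45] yaw 157.78 F [ 0.16 -0.02 -2.75] T [0.018 0.153 0.006] op 0.219
```

Free all the way up, so the lugs have passed through the gap. Next, up to the seal.

Emit:
step_arm(series="0 0 -0.001 0; 0 0 -0.001 0; 0 0 0 0; 0 0 0 0")

```text
t: 14.65
tool_pos: [522.6, -3.9, 137.4]
tool_rot: [0.605, 3.083, -0.0]
wrist_force: [0.7, 0.8, -1.8]
opening: 0.226
```

Emit:
step_arm(series="0 0 -0.0005 0; 0 0 -0.0005 0; 0 0 0 0; 0 0 0 0")

```text
t: 15.05
tool_pos: [522.4, -3.8, 138.1]
tool_rot: [-0.605, -3.082, 0.0]
wrist_force: [0.2, 0.4, -4.7]
opening: 0.221
```

```bash
python3 -c "
from st import *
st()"
```

```text
t 15.05 pos [522.43  -3.83 138.11] yaw 157.78 F [ 0.25  0.38 -4.7 ] T [ 0.088  0.246 -0.012] op 0.221
```

The seal is touched with about 2 N. Now turning anticlockwise.

Emit:
step_arm(series="-0.0001 -0.0035 0 -0.035; -0.0001 -0.0052 0 -0.052; -0.0001 -0.0052 0 -0.052; 0 0 0 0; 0 0 0 0")

```text
t: 15.55
tool_pos: [517.9, -17.0, 138.1]
tool_rot: [-0.392, -3.116, 0.0]
wrist_force: [-0.2, 1.1, -5.3]
opening: 0.218
```

```bash
python3 -c "
from st import *
st()"
```

```text
t 15.55 pos [517.86 -17.01 138.14] yaw 165.66 F [-0.18  1.08 -5.29] T [ 0.055  0.399 -0.003] op 0.218
```

Emit:
step_arm(series="-0.0001 -0.0052 0 -0.052; -0.0001 -0.0052 0 -0.052; -0.0001 -0.0052 0 -0.052; 0 0 0 0; 0 0 0 0")

```text
t: 16.05
tool_pos: [515.3, -32.2, 138.2]
tool_rot: [-0.149, -3.138, 0.0]
wrist_force: [0.3, 0.2, -4.7]
opening: 0.22
```

```bash
python3 -c "
from st import *
st()"
```

```text
t 16.05 pos [515.31 -32.24 138.24] yaw 174.58 F [ 0.35  0.22 -4.74] T [0.045 0.423 0.032] op 0.22
```

Emit:
step_arm(series="-0.0001 -0.0052 0 -0.052; -0.0001 -0.0052 -0.0001 -0.052; -0.0001 -0.0052 -0.0002 -0.052; 0 0 0 0; 0 0 0 0")

```text
t: 16.55
tool_pos: [515.3, -47.8, 138.8]
tool_rot: [-0.097, 3.14, -0.0]
wrist_force: [0.7, 1.3, -3.1]
opening: 0.221
```

```bash
python3 -c "
from st import *
st()"
```

```text
t 16.55 pos [515.32 -47.78 138.82] yaw 183.52 F [ 0.67  1.34 -3.13] T [0.086 0.281 0.141] op 0.221
```

Emit:
step_arm(series="-0.0001 -0.0052 -0.0002 -0.052; -0.0001 -0.0052 -0.0003 -0.052; -0.0001 -0.0052 -0.0003 -0.052; 0 0 0 0; 0 0 0 0")

```text
t: 17.05
tool_pos: [517.6, -63.4, 139.7]
tool_rot: [-0.341, 3.122, -0.001]
wrist_force: [-0.1, -0.6, -3.8]
opening: 0.22
```

```bash
python3 -c "
from st import *
st()"
```

```text
t 17.05 pos [517.55 -63.44 139.69] yaw 192.45 F [-0.08 -0.57 -3.77] T [-0.048  0.126  0.199] op 0.22
```

Emit:
step_arm(series="-0.0001 -0.0052 -0.0003 -0.052; -0.0001 -0.0052 -0.0003 -0.052; -0.0001 -0.0052 -0.0003 -0.052; 0 0 0 0; 0 0 0 0")

```text
t: 17.55
tool_pos: [521.8, -78.3, 140.3]
tool_rot: [-0.583, 3.087, -0.001]
wrist_force: [0.9, -0.3, -4.8]
opening: 0.22
```

```bash
python3 -c "
from st import *
st()"
```

```text
t 17.55 pos [521.79 -78.27 140.29] yaw 201.39 F [ 0.89 -0.25 -4.77] T [-0.182  0.106  0.153] op 0.22
```

Emit:
step_arm(series="-0.0001 -0.0052 -0.0001 -0.052; -0.0001 -0.0052 0 -0.052; 0 0 0 0; 0 0 0 0")

```text
t: 17.95
tool_pos: [525.8, -87.6, 140.3]
tool_rot: [0.743, -3.052, 0.0]
wrist_force: [1.3, 0.8, -5.6]
opening: 0.223
```

```bash
python3 -c "
from st import *
st()"
```

```text
t 17.95 pos [525.8  -87.63 140.34] yaw 207.36 F [ 1.28  0.76 -5.61] T [-0.141  0.118  0.143] op 0.223
```

Emit:
step_arm(series="-0.0001 -0.0035 0.0002 -0.035; 0 -0.0017 0 -0.017; 0 0 0 0; 0 0 0 0")

```text
t: 18.35
tool_pos: [528.3, -92.2, 140.2]
tool_rot: [0.823, -3.032, -0.0]
wrist_force: [0.4, 1.1, -5.2]
opening: 0.222
```

```bash
python3 -c "
from st import *
st()"
```

```text
t 18.35 pos [528.3  -92.15 140.24] yaw 210.39 F [ 0.35  1.08 -5.2 ] T [0.123 0.229 0.087] op 0.222
```

Emit:
step_arm(series="0 -0.0017 0 -0.017; 0 -0.0017 0 -0.017; 0 0 0 0; 0 0 0 0")

```text
t: 18.75
tool_pos: [530.5, -94.9, 140.2]
tool_rot: [-0.877, 3.016, 0.001]
wrist_force: [2.2, 4.7, -5.0]
opening: 0.218
```

```bash
python3 -c "
from st import *
st()"
```

```text
t 18.75 pos [530.51 -94.86 140.25] yaw 212.43 F [ 2.19  4.73 -5.01] T [ 0.642 -0.098  0.081] op 0.218
```

Emit:
step_arm(series="-0.0008 -0.0017 0 -0.017; 0 0 0 0; 0 0 0 0")

```text
t: 19.05
tool_pos: [531.5, -95.8, 140.2]
tool_rot: [0.902, -3.009, -0.002]
wrist_force: [0.6, 4.4, -4.2]
opening: 0.222
```

```bash
python3 -c "
from st import *
st()"
```

```text
t 19.05 pos [531.49 -95.82 140.15] yaw 213.39 F [ 0.62  4.42 -4.17] T [ 0.675  0.229 -0.174] op 0.222
```

Emit:
step_arm(series="0 -0.0017 0 -0.017; 0 0 0 0; 0 0 0 0")

```text
t: 19.35
tool_pos: [532.2, -96.7, 140.1]
tool_rot: [0.927, -3.001, -0.004]
wrist_force: [-0.3, 7.6, -3.4]
opening: 0.219
```

```bash
python3 -c "
from st import *
st()"
```

```text
t 19.35 pos [532.18 -96.71 140.1 ] yaw 214.32 F [-0.33  7.6  -3.44] T [ 1.121  0.254 -0.72 ] op 0.219
```

The moment is climbing steeply, about 1.3 N m in all, so the lugs are on the stops. I'll unload straight away.

Emit:
step_arm(series="0 0.0017 0 0.017; 0 0.001 0.0002 0.015; 0 0 0 0; 0 0 0 0")

```text
t: 19.75
tool_pos: [531.1, -95.2, 140.1]
tool_rot: [0.881, -3.016, -0.001]
wrist_force: [-0.4, 5.9, -3.9]
opening: 0.22
```

```bash
python3 -c "
from st import *
st()"
```

```text
t 19.75 pos [531.11 -95.18 140.13] yaw 212.56 F [-0.38  5.88 -3.87] T [0.793 0.254 0.269] op 0.22
```

Emit:
step_arm(series="-0.0006 0.001 0 0; 0 0 0 0; 0 0 0 0")

```text
t: 20.05
tool_pos: [531.0, -94.8, 140.1]
tool_rot: [0.878, -3.016, 0.001]
wrist_force: [-1.9, 0.3, -2.7]
opening: 0.218
```

```bash
python3 -c "
from st import *
st()"
```

```text
t 20.05 pos [530.99 -94.85 140.11] yaw 212.48 F [-1.87  0.34 -2.69] T [-0.014  0.408  0.142] op 0.218
```

Emit:
step_arm(series="0 0 0 0; 0 0 0 0; 0 0 0 0; 0 0 0 0; 0 0 0 0; 0 0 0 0; 0 0 0 0", claw=0.06)

```text
t: 20.75
tool_pos: [531.3, -94.3, 140.1]
tool_rot: [-0.879, 3.016, -0.0]
wrist_force: [0.1, 0.9, 0.4]
opening: 0.702
```

```bash
python3 -c "
from st import *
st()"
```

```text
t 20.75 pos [531.26 -94.35 140.11] yaw 212.5 F [0.15 0.94 0.44] T [0.014 0.026 0.019] op 0.702
```

Emit:
step_arm(series="0.005 0 0 0; 0.012 0 0 0; 0.02 0 0 0; 0.03 0 0 0; 0.03 0 0 0; 0.03 0 0 0; 0.015 0 0 0; 0 0 0 0; 0 0 0 0")

```text
t: 21.65
tool_pos: [411.2, -171.0, 140.3]
tool_rot: [-0.877, 3.016, -0.001]
wrist_force: [0.5, 1.0, 0.7]
opening: 0.704
```

```bash
python3 -c "
from st import *
st();I=[]
for n,a,b in(('top',160,240),('side',140,230)):
    C=[manip.capture(n) for _ in range(2)];np.savez('pics/%s5.npz'%n,**C[0]);I.append(cv2.resize(C[0]['img'][a:a+100,b:b+100],None,fx=4,fy=4,interpolation=2))
cv2.imwrite('pics/m5.png',np.hstack(I)[:,:,::-1])
cv2.imwrite('pics/w5.png',manip.capture('wrist')['img'][:,:,::-1])"
```

```text
t 21.65 pos [ 411.2  -170.96  140.29] yaw 212.42 F [0.45 1.02 0.66] T [ 0.044 -0.025 -0.012] op 0.704
```

View pics/m5.png

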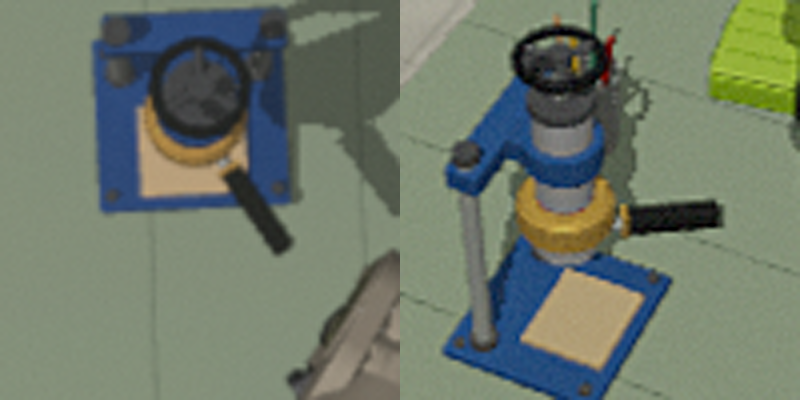

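The holder hangs in the collar on its own. I'll measure the handle's yaw, height and level from the two views.

```bash
python3 - <<'E'
from h import *
L=[]
for n,(r0,r1,c0,c1) in(("top",(202,224,294,316)),("side",(188,199,285,312))):
    c=np.load(f"pics/{n}5.npz");W=cv2.resize(c["img"][r0:r1,c0:c1],None,fx=8,fy=8,interpolation=1).max(2)
    k=cv2.morphologyEx((W<58).astype(np.uint8),2,np.ones((9,9)));q=max(cv2.findContours(k,0,1)[0],key=cv2.contourArea);r=cv2.minAreaRect(q)
    b=cv2.boxPoints(r);i=np.argsort([np.linalg.norm(b[j]-b[(j+1)%4]) for j in range(4)])[:2]
    e=[((b[j]+b[(j+1)%4])/2+.5)/8-.5+[c0,r0] for j in i];e.sort(key=lambda p:p[0]);print(n,np.round(e,1),np.array(r[1])/8);L.append((c,e))
P=[cross(ray(L[0][0],*L[0][1][j]),ray(L[1][0],*L[1][1][j])) for j in(0,1)];print(P)
d=P[1][0]-P[0][0];print("yaw",np.degrees(np.arctan2(d[1],d[0]))%360,"tilt",np.degrees(np.arctan2(d[2],np.hypot(*d[:2]))),"len",np.linalg.norm(d))
a,b=[onz(L[0][0],*p,148) for p in L[0][1]];d=b-a;print("top yaw",np.degrees(np.arctan2(d[1],d[0]))%360)
m=P[0][0]*.5+P[1][0]*.5-[615.8,-44.4,0];print("radial yaw",np.degrees(np.arctan2(m[1],m[0]))%360,np.hypot(*m[:2]))
E
```

```text
top [[297.7 202.6]
 [310.3 222.1]] [23.18764496  5.45608282]
side [[287.  195. ]
 [309.5 193.7]] [ 7.34025335 22.54191589]
[(array([566.63400878, -75.96751355, 136.23126143]), np.float64(0.7605518843716949)), (array([ 495.63799476, -118.50659777,  136.35484546]), np.float64(3.146507949382979))]
yaw 210.92901546439555 tilt 0.08555376318163534 len 82.76486552666226
top yaw 211.10948356328058
radial yaw 211.96743669065708 99.79853229023959
```

View pics/w5.png

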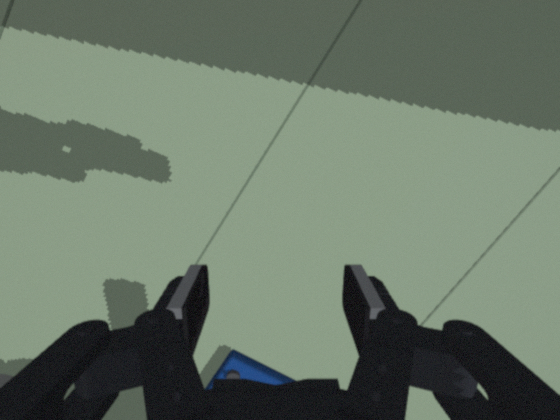

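```bash
python3 -c "
from station import manip
print(manip.hand_in())"
```

```text
the job is handed in; nothing more can be done
None
```

The die holder is back on the press: locked, hanging level on its own, and handed in at about 22 s on the robot's clock.

- **Fitting:** I gripped it by its handle and found the gap with a light upward push. The handle then pointed at about 158° in the world frame, where 180° would be straight out towards the robot. I raised it until the seal pushed back with about 2 N and turned it anticlockwise up the ramps.
- **Stops:** The tool had risen about 2.2 mm by the landings. The twist then climbed sharply at about 213–214°, peaking near 1.3 N m by my estimate. That is under the 1.5 N m limit but closer than I intended. I unloaded it straight away, then released and backed off 140 mm.
- **Last checks:** The camera views show the handle tilted only about 0.1°, at about 211–212° and 100 mm from the barrel axis. The gripper reads no contact, and nothing else on the bench was approached.
- **Uncertain or disagreeing:** The stop angle I felt and the camera yaw differ by 1–2°, which is about the measuring error or a slight turn back when I unloaded. The camera put the handle's mid-height at 136 mm against 141 mm expected; the same two views had also read 3–5 mm low on the held holder. I could not read the seal's squeeze directly and infer it from the rise.

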